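Bolt the sander's dust cover and start it

TASK

Lock the dust cover of the bench sander: slide the steel locking bar, rod end first, through both eye plates on top of the machine until the bar's thick grip comes up against the first eye plate, and leave it lying there. Only then start the machine: press the push button on the switch box fully down and let it spring back up. Do not disturb the mallet, the glue bottle or the tin.

Things in the scene. Friction and masses are not known exactly. Their poses are not given: they have to be found in the camera images.
- sander: Fixed bench sander: case 200 x 340 mm (x, y), flat top 80 mm above the bench; origin at the centre of its underside, z up. Top: grey deck (y -170 to -15 mm) and flush aluminium dust cover (y -15 to 170) with a drum hood at y 75 to 160, 123 mm high. Two upright steel eye plates (50 mm in x, 8 in y, 36 tall) stand in line at x = -30. The bar goes in along +y, grip lying on the deck.
- near_eye (a point): Centre of the round through hole (20 mm diameter, axis along y) of the eye plate on the deck: 16 mm above the deck, at sander x = -30, y = -40 mm, mid-thickness of the plate (faces at y -4 and +4 mm from it). Axes as the sander's; the bar enters from -y.
- far_eye (a point): Centre of the same size of hole in the eye plate on the dust cover, 50 mm further along +y (sander x = -30, y = 10 mm, 16 mm above the deck). Axes as the sander's.
- bar: Loose steel bar on the bench, 0.35 kg: a rectangular grip 60 mm long (x), 22 wide (y), 32 tall (z), then a round rod, 12 mm diameter, 80 mm long, end tapered, along +x. Origin: centre of the grip's underside; grip x -30 to 30 mm, rod 30 to 110, axis 16 mm above the underside (level with the holes when the grip lies on the deck). Centre of mass at x = 12 mm.
- bar_shoulder (a point): Point on the rod axis where the rod leaves the grip (bar x = 30, z = 16 mm). Axes as the bar's.
- bar_tip (a point): Tapered end of the rod (bar x = 110, z = 16 mm). Axes as the bar's.
- switchbox: Fixed grey steel switch box, 90 x 90 mm and 55 mm tall, origin at the centre of its underside; one black push button in a dark steel collar (56 mm diameter, 12 mm tall) at the centre of its top.
- start_top (a point): Centre of the top face of the push button, a flat black disc of 40 mm diameter, 79 mm above the bench when up; z up, pressed straight down.
- start (a joint): Push button travel in m: 0 is up, 0.008 is fully down (about 5 N); a spring returns it.
- mallet: Loose wooden mallet lying on the bench, to be left alone: head 76 mm in diameter and 110 mm long (its x = 85 to 195 mm), handle from x = -65 to 85 mm; origin under the handle.
- glue: Loose white glue bottle, standing, 68 mm in diameter, 190 mm tall, origin at the centre of its underside; to be left alone.
- tin: Loose round tin, standing, 84 mm in diameter, 80 mm tall, origin at the centre of its underside; to be left alone.
Not all that is in view belongs to the job. Leave any pink or yellow look-alike of the switchbox alone.

How it is judged:
By the outcome, as a careful person would: the job done as asked, in the order asked, and still so for the second after the job is handed in, with the robot touching nothing.
It also fails if it takes over 54 s, if anything falls off the work surface, if the arm or the gripper's body presses on something with over 40 N, if the wrist force passes 120 N, or if a joint passes its speed limit or range.

ROBOT

A 6-joint arm with a two-finger parallel gripper is mounted at the origin on the work surface. World frame = base frame: x ahead of the robot, y to its left, z up, the work surface at z = 0. Lengths are in mm, angles in rad, forces in N, time in s.
With the tool pointing down it reaches from about 350 to 875 mm from the base axis. Payload 4.2 kg.
Tool frame: the origin (TCP) lies midway between the tips of the shut fingers; the grasp point (between the pads) lies 19 mm behind it (arm.tcp_to_grasp is the distance from the TCP to the grasp point, in mm); z points along the fingers, y is the line along which they close (so a half turn about z gives the same grasp; the last joint's range is limited). The gripper opens to 85 mm and grips with 20 to 120 N. Pads are 22 mm wide; open, the fingers measure 114 mm over their backs; the gripper's body (76 mm by 85 mm) begins 54 mm behind the grasp point. The pads swing forward as they close: fully open they stand 13 mm farther back than shut.
Start: joints at [1.402, 0.385, 0.008, 0, -1.194, -0.259], TCP at [259.26, 568.668, 231.312] pointing down, gripper open.
Joint ranges: [-3.14, 3.14], [-1.21, 2.06], [-1.07, 1.41], [-3.16, 2.05], [-2.99, -0.16], [-3.1, 3.1]. Speed limits (rad/s): [2.79, 2.79, 3.14, 3.14, 3.14, 3.14].

INTERFACE

Orientations are given as a unit quaternion [x, y, z, w].
In Python, from bench import arm, get_image gives the robot as it stands.
- The arm moves only by the tool drive_tool, never from a script. Its argument "deltas" is a list of rows, each a list of 2 entries, a list of its own where there are three numbers: the shift along the tool's x, y, z in cm, then the turn, a rotation vector about the tool's x, y, z in degrees. In form: [[[x, y, z], [ax, ay, az]], ...]. A call has 1 to 12 rows; each row shifts and turns the commanded pose from where the row before left it, along the tool's axes as they then stand; what a row does not reach is not made up. A row lasts 1/10 s, in which the tool goes at most 50 mm and 8.59 degrees, less where a joint would pass 70% of its speed; a pose out of reach is approached as far as the arm can. A call with a gripper value outside its range is refused whole. "claw" is the finger opening in cm, from 0 to 8.54, set as the call begins (left out, the last holds). The fingers move at their own pace and stop on an object; the grip force is fixed at half the most. Time passes only in rows, so rows that do not move let the fingers close. It gives the time, the measured TCP pose, the force, the opening and the grip force at its end, in the units of the state.
- arm.read_state(): the state, without advancing time (a new reading comes with each control period).
- get_image(name): name is "side" or "top"; returns a dict with "img" (384x512x3 uint8, red, green, blue), "fx", "fy", "cx", "cy" (pixels), "eye" and "orientation" of the camera in the world. Camera axes: x right, y down, z forward; pixel columns grow to the right and rows downward; lengths in mm; the calibration is good to about 2 mm. A picture is of the moment at which its call begins. There is no depth.
- arm.job_done(): hands the job in; it is judged then, once.
The state is a dict: "clock": time; "joints": joint angles; "joint_vel": joint speeds; "joint_efforts": joint torques, N m; "position": TCP position; "ee_rot": TCP orientation; "contact_force": force on the tool from outside, world axes, zero at the start; "wrist_torque": the same for the moment, N m; "gripper_width": finger opening in mm; "grasp_force": force on a finger pad.
Only numpy, scipy, OpenCV 4.12 (cv2) and the standard library are available. Lean on these libraries where they do the work, as an engineer would, in place of code of your own. Each camera call takes 0.05 s, during which the arm holds its last target. There are 200 camera calls.

## Working session

There is one attempt and no reset: what is moved stays moved. The work goes in short steps, Python scripts to look and compute and a tool call to move; the robot and the scene stay as the last step left them, time stands still between calls to the robot, and variables do not carry over. Pictures are saved under pics/ and viewed, at most 10 in all, crops included, and the job is handed in when it is done.

Besides the shell and the picture viewer there is one more tool, called after ">>>" as name([rows], argument=value, ...), one row to a line, values as JSON. drive_tool: Moves the arm, as the interface text tells. Its arguments: {"type":"object","properties":{"deltas":{"type":"array"},"claw":{"type":"number"}},"required":["deltas"]}

```bash
mkdir -p pics; ls
python3 - <<'E'
from bench import arm,get_image
import cv2
print(arm.read_state())
for n in("side","top"):
    d=get_image(n);cv2.imwrite(f"pics/{n}0.png",d["img"][:,:,::-1]);print({k:v for k,v in d.items() if k!="img"})
E
```

```text
pics
{'clock': 0.0, 'joints': array([ 1.40160280e+00,  3.85557361e-01,  6.58901165e-03, -4.98949521e-04,
       -1.19401594e+00, -2.58583588e-01]), 'joint_vel': array([ 0.00159586, -0.00151236, -0.00083892, -0.00100971, -0.00102946,
       -0.00085299]), 'joint_efforts': array([ 2.55586438e-04, -3.92290914e+01,  1.88393873e+01,  4.18602750e+00,
       -4.69249891e-03,  8.87764529e-09]), 'position': array([259.0267929 , 568.13178665, 230.20671513]), 'ee_rot': array([ 9.77192762e-01, -2.12351253e-01, -1.82763742e-04,  1.10324898e-03]), 'contact_force': array([-0.09703947,  0.70473198,  0.19368964]), 'wrist_torque': array([-0.01657261, -0.02281019,  0.0262564 ]), 'grasp_force': 0.0, 'gripper_width': 85.61399214339579}
{'fx': 417.4185189085576, 'fy': 417.4185189085576, 'cx': 254.9076457471032, 'cy': 194.67551764162988, 'eye': array([-169.29250651, -768.68459591, 1147.07368237]), 'orientation': array([ 0.86431297, -0.32738448,  0.13721737, -0.35630589])}
{'fx': 389.4262106580993, 'fy': 389.4262106580993, 'cx': 258.6364220916702, 'cy': 185.64864311121144, 'eye': array([ 315.24733011,    9.69044924, 1582.30163352]), 'orientation': array([-0.69964288,  0.71066456, -0.04460163,  0.05887631])}
```

View pics/side0.png

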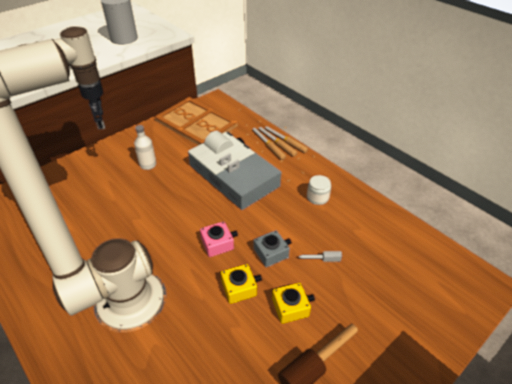

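View pics/top0.png

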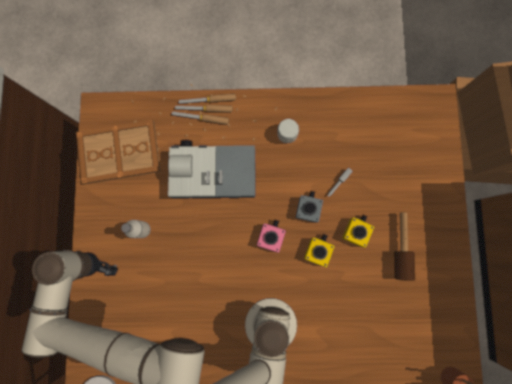

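Side view: the bar is at about (320,257), with the grip to the right. The grey box is at (271,248), with pink (217,239) and yellow (239,283), (292,302) as decoys. The sander is at (233,165), tin (319,189), glue (145,150) and mallet (320,360). In the top view the bar is at (340,182), the grey box at (310,208) and the sander at (211,171). The task says to ignore pink and yellow look-alikes, so the grey box is the switchbox. I'll enlarge to confirm.

```bash
cat > h.py <<'E'
import numpy as np,cv2
from scipy.spatial.transform import Rotation as R
def ray(d,uv,z):
    r=R.from_quat(d["orientation"]).apply([(uv[0]-d["cx"])/d["fx"],(uv[1]-d["cy"])/d["fy"],1]); e=d["eye"]
    return e+r*(z-e[2])/r[2]
def proj(d,P):
    p=R.from_quat(d["orientation"]).inv().apply(np.atleast_2d(P)-d["eye"])
    return np.c_[d["fx"]*p[:,0]/p[:,2]+d["cx"],d["fy"]*p[:,1]/p[:,2]+d["cy"]]
def crop(img,x,y,w,h,s): return cv2.resize(img[y:y+h,x:x+w,::-1],None,fx=s,fy=s,interpolation=cv2.INTER_CUBIC)
E
python3 - <<'E'
from h import *
from bench import get_image
t=get_image("top");s=get_image("side")
a=crop(t["img"],160,130,200,100,4)
b=crop(s["img"],180,120,170,150,4)
cv2.imwrite("pics/a.png",a);cv2.imwrite("pics/b.png",b)
for n,uv,z in[("box",(310,208),79),("grip",(346,175),16),("rod",(330,195),16),("sander",(211,171),80)]:print(n,ray(t,uv,z).round())
for n,uv,z in[("box",(271,242),79),("grip",(333,256),16),("rod",(300,257),16)]:print(n,ray(s,uv,z).round())
E
```

```text
box [ 447. -158.   79.]
grip [ 584. -316.   16.]
rod [ 503. -248.   16.]
sander [599. 225.  80.]
box [ 435. -172.   79.]
grip [ 586. -317.   16.]
rod [ 500. -247.   16.]
```

View pics/a.png

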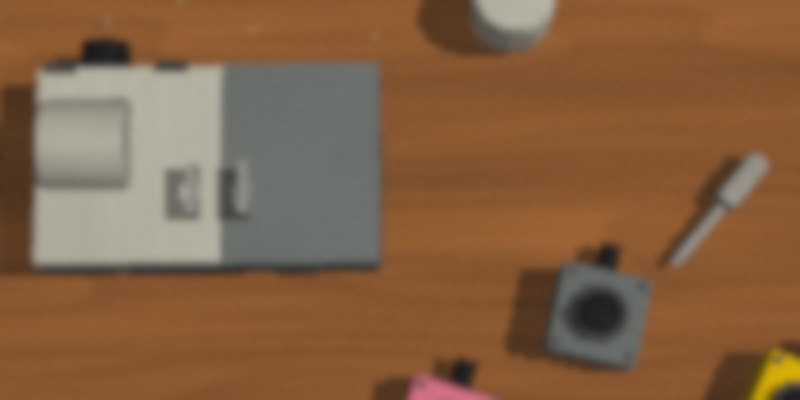

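View pics/b.png

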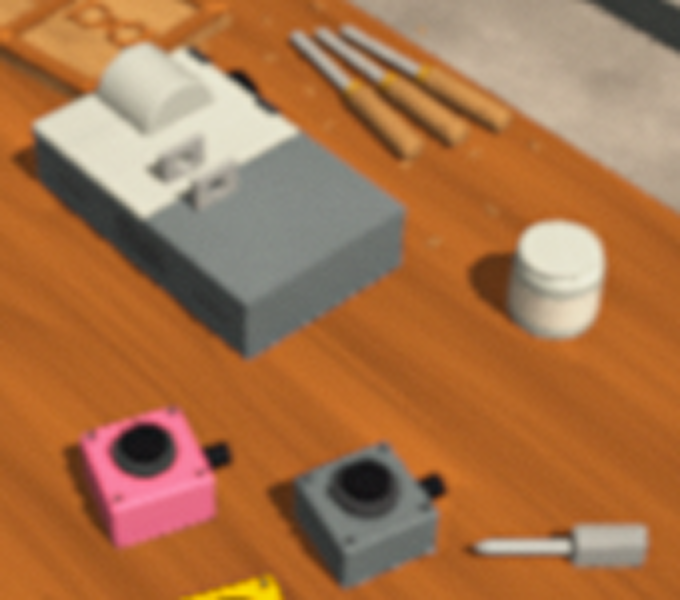

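The crops confirm three things:
- **Grey switch box:** crop a (597,312), crop b (363,485).
- **Bar:** grip at crop a (743,180), tip at (672,263).
- **Eye plates:** crop a (240,190) near and (185,192) far, with the hood on the left, so sander +y ≈ world +y.

Next I'll fit the poses.

```bash
cat > fit.py <<'E'
from h import *
from scipy.optimize import least_squares,minimize
def pts(ox,oy,s,l): return (np.array(l,float)+.5)/s-.5+[ox,oy]
def T(p,P):
    c,s=np.cos(p[2]),np.sin(p[2]);P=np.atleast_2d(P).astype(float)
    return np.c_[p[0]+c*P[:,0]-s*P[:,1],p[1]+s*P[:,0]+c*P[:,1],P[:,2]]
def fitpts(obs,p0):
    f=lambda p:np.concatenate([(proj(d,T(p,M))-uv).ravel() for d,M,uv in obs])
    r=least_squares(f,p0,loss="soft_l1",x_scale=[10,10,.1]);return r.x,r.fun
g=[[x,y,z] for x in(-30,30) for y in(-11,11) for z in(0,32)]
a=np.linspace(0,2*np.pi,16)[:-1]
rod=[[x,6*np.cos(t),16+6*np.sin(t)] for x in(30,102) for t in a]+[[110,3*np.cos(t),16+3*np.sin(t)] for t in a]
def fitbar(views,p0,rect):
    # views: images; silhouette overlap of low-saturation mask; p=(x,y,yaw)
    S=4;ms=[]
    for d,(x,y,w,h) in zip(views,rect):
        hsv=cv2.cvtColor(d["img"][y:y+h,x:x+w],cv2.COLOR_RGB2HSV).astype(float)
        ms.append(np.clip((150-hsv[...,1])/100,0,1))
    def cost(p):
        c=0
        for d,(x,y,w,h),m in zip(views,rect,ms):
            im=np.zeros((h*S,w*S),np.uint8)
            for part in(g,rod):
                q=((proj(d,T(p,part))-[x,y]+.5)*S-.5)
                cv2.fillConvexPoly(im,cv2.convexHull(np.round(q*16).astype(np.int32)),255,shift=4)
            c+=((cv2.resize(im,(w,h),interpolation=cv2.INTER_AREA)/255.-m)**2).sum()
        return c
    return minimize(cost,p0,method="Nelder-Mead",options=dict(initial_simplex=np.array([p0]+[np.array(p0)+v for v in([8,0,0],[0,8,0],[0,0,.1])]),xatol=.05,fatol=1e-3))
E
python3 - <<'E'
from fit import *
from bench import get_image
t=get_image("top");s=get_image("side")
A=(t,[[100,170,80],[100,-170,80],[-100,-170,80],[-100,170,80],[100,-15,80],[-100,-15,80]],pts(160,130,4,[(37,64),(380,63),(380,265),(33,265),(222,64),(222,265)]))
B=(s,[[-100,170,80],[-100,-170,80],[100,-170,80],[-100,-15,80],[100,-15,80],[-100,-170,0],[100,-170,0]],pts(180,120,4,[(35,128),(248,303),(403,210),(150,217),(298,133),(248,356),(400,260)]))
for o in([A,B],[A],[B]):
    p,r=fitpts(o,[600,225,0]);print("sander",p.round(4),np.abs(r).max().round(2))
    print(" near eye",T(p,[-30,-40,96]).round(1))
A=(t,[[0,0,79]],pts(160,130,4,[(597,312)]));B=(s,[[0,0,79]],pts(180,120,4,[(363,481)]))
for o in([A],[B]):print("btn",ray(o[0][0],o[0][2][0],79).round(1))
rt,rs=(322,164,36,40),(294,245,52,22)
for v,r in(([t,s],[rt,rs]),([t],[rt]),([s],[rs])):
    o=fitbar(v,[570,-305,2.45],r);print("bar",o.x.round(3),round(o.fun,2),"shoulder,tip",T(o.x,[[30,0,16],[110,0,16]]).round(1).tolist())
E
```

```text
sander [ 6.008698e+02  2.231264e+02 -7.200000e-03] 2.17
 near eye [[570.6 183.3  96. ]]
sander [ 6.006321e+02  2.235561e+02 -1.200000e-02] 0.42
 near eye [[570.2 183.9  96. ]]
sander [6.001943e+02 2.226568e+02 1.400000e-03] 2.07
 near eye [[570.3 182.6  96. ]]
btn [ 448.2 -154.2   79. ]
btn [ 439.8 -164.5   79. ]
bar [ 583.547 -312.93     2.438] 50.31 shoulder,tip [[560.7, -293.5, 16.0], [499.7, -241.7, 16.0]]
bar [ 584.316 -310.574    2.423] 13.7 shoulder,tip [[561.7, -290.8, 16.0], [501.5, -238.1, 16.0]]
bar [ 582.375 -313.363    2.44 ] 13.65 shoulder,tip [[559.5, -294.0, 16.0], [498.4, -242.3, 16.0]]
```

Run:
```python
from fit import *
from bench import get_image
t=get_image("top");s=get_image("side")
S=[[x,y,z] for x in(-45,45) for y in(-45,45) for z in (55,)]
tc=ray(t,pts(160,130,4,[(598.5,315.5)])[0],55);sc=ray(s,pts(180,120,4,[(364,497)])[0],55);print(tc,sc)
for d in(t,s):
    m=d["img"].max(2).astype(float)
    c=proj(d,[[444,-159,79]])[0].round().astype(int)
    print(c);print(m[c[1]-9:c[1]+10,c[0]-11:c[0]+12].astype(int))
img=crop(s["img"],180,120,170,150,4)
def draw(p,P,col):
    for q in proj(s,T(p,P)):
        cv2.drawMarker(img,tuple(np.round((q-[180,120]+.5)*4-.5).astype(int).tolist()),col,cv2.MARKER_CROSS,9,1)
draw([600.6,223.1,-.008],[[x,y,z] for x in(-100,100) for y in(-170,-15,170) for z in(0,80)]+[[-30+i,y,z] for i in(-25,25) for y in(-44,6) for z in (80,116)],(0,255,255))
draw([444,-159,-.2],S+[[20*np.cos(a),20*np.sin(a),79] for a in np.arange(8)*np.pi/4],(255,0,255))
draw([583.4,-312,2.435],g+[[110,0,16]],(0,0,255))
cv2.imwrite("pics/c.png",img)
```

```text
[ 446.87865822 -158.1486865    55.        ] [ 442.62236682 -163.76789555   55.        ]
[310 209]
[[ 74  86 101 105 105 106 104 101  98  99  99  99 101 103 106 108 108 107
  106 105 102  99 103]
 [ 75  91 103 106 105 102  96  89  83  82  82  85  89  95  99 103 107 109
  108 104  97  92  98]
 [ 76  95 103 104  99  93  83  74  66  66  65  67  71  76  84  93 102 106
  107 105 101  97 100]
 [ 79  96 103  98  86  77  68  61  55  50  46  48  51  56  66  78  91 102
  107 106 106 103 104]
 [ 84  98  99  87  71  62  55  48  41  40  36  38  37  41  50  63  80  96
  105 108 108 108 110]
 [ 87  97  92  77  60  49  43  38  35  33  33  35  35  36  40  53  70  88
  102 107 109 109 116]
 [ 88  93  82  68  54  45  37  32  31  34  35  34  36  37  39  45  61  80
   99 105 108 108 119]
 [ 88  85  73  62  49  43  36  36  33  36  32  34  35  34  37  43  56  75
   95 105 106 109 121]
 [ 90  82  71  59  49  41  36  33  36  35  33  34  36  36  38  43  57  75
   95 105 107 111 124]
 [ 93  85  70  61  51  44  37  35  36  36  34  37  39  39  39  45  59  78
   96 104 107 113 126]
 [ 98  93  79  62  52  46  41  3
[... 1995 characters left out ...]
 46  68  93 115 127]
 [127 124 107  79  63  54  35  25  19  20  25  23  25  25  23  20  22  31
   48  65  88 114 126]
 [127 121  99  68  59  56  47  31  20  20  21  21  24  22  22  23  23  31
   51  68  86 108 126]
 [128 122 102  76  57  57  58  47  33  21  18  19  21  20  20  22  27  44
   57  70  85 112 125]
 [127 127 114  92  67  57  59  58  49  37  31  26  25  24  26  33  43  55
   68  73  95 116 128]
 [125 130 125 113  88  64  55  61  60  54  50  44  42  43  46  53  61  65
   69  79 103 123 130]
 [117 126 129 124 111  88  64  55  58  61  63  61  62  61  62  65  69  69
   72  89 112 126 130]
 [104 122 128 129 127 112  89  66  56  59  62  65  68  69  69  66  66  73
   86 105 123 130 130]]
```

View pics/c.png

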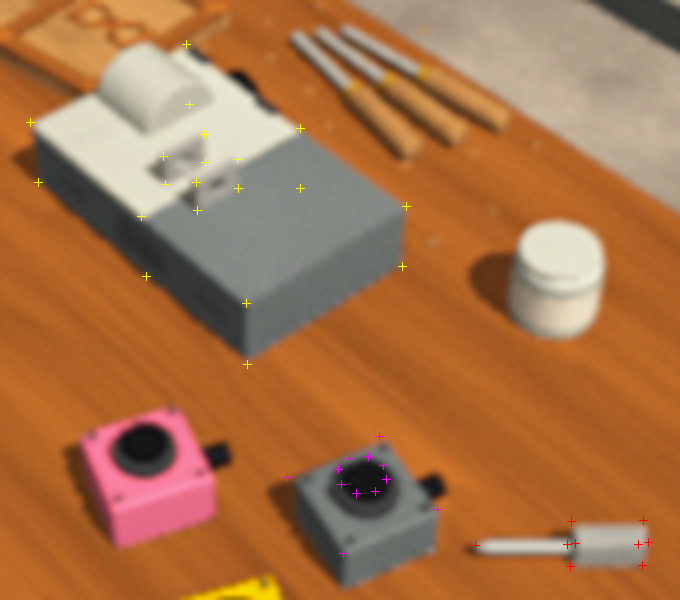

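```bash
cat > go.py <<'E'
import sys
from h import *
from bench import arm
# usage: go.py x y z toolx_yaw -> shift in present tool axes (cm), turn (deg)
x,y,z,w=map(float,sys.argv[1:5]);s=arm.read_state()
r=R.from_quat(s["ee_rot"]);t=R.from_matrix(np.array([[np.cos(w),np.sin(w),0],[np.sin(w),-np.cos(w),0],[0,0,-1]]).astype(float))
print("t",s["clock"],"pos",s["position"].round(1),"shift",(r.inv().apply(np.array([x,y,z])-s["position"])/10).round(2),"turn",np.degrees((r.inv()*t).as_rotvec()).round(2))
E
python3 go.py 583.4 -312 225 -0.707
```

```text
t 0.4 pos [259.2 568.6 231.2] shift [66.03 66.67  0.64] turn [ 0.02 -0.   16.  ]
```

>>> drive_tool([
  [[3.3, 3.3, 0], [0, 0, 0]],
  [[3.3, 3.3, 0], [0, 0, 0]],
  [[3.3, 3.3, 0], [0, 0, 0]],
  [[3.3, 3.3, 0], [0, 0, 0]],
  [[3.3, 3.3, 0], [0, 0, 0]],
  [[3.3, 3.3, 0], [0, 0, 0]],
  [[3.3, 3.3, 0], [0, 0, 0]],
  [[3.3, 3.3, 0], [0, 0, 0]],
  [[3.3, 3.3, 0], [0, 0, 0]],
  [[3.3, 3.3, 0], [0, 0, 0]],
], claw=8.5)

```text
clock: 1.4
position: [422.9, 129.7, 231.8]
ee_rot: [0.977, -0.212, 0.0, -0.0]
contact_force: [0.7, 0.8, -0.0]
gripper_width: 85.2
grasp_force: 0.0
```

>>> drive_tool([
  [[3.3, 3.3, 0], [0, 0, 0]],
  [[3.3, 3.3, 0], [0, 0, 0]],
  [[3.3, 3.3, 0], [0, 0, 0]],
  [[3.3, 3.3, 0], [0, 0, 0]],
  [[3.3, 3.3, 0], [0, 0, 0]],
  [[3.3, 3.3, 0], [0, 0, 0]],
  [[3.3, 3.3, 0], [0, 0, 0]],
  [[3.3, 3.3, 0], [0, 0, 0]],
  [[0, 0, 0], [0, 0, 8]],
  [[0, 0, 0], [0, 0, 8]],
  [[0, 0, 0], [0, 0, 0]],
])

```text
clock: 2.5
position: [553.2, -218.8, 231.0]
ee_rot: [0.938, -0.347, -0.0, 0.0]
contact_force: [-0.4, 0.6, -0.2]
gripper_width: 84.9
grasp_force: 0.0
```

```bash
python3 go.py 583.4 -312 120 -0.707
```

```text
t 2.5 pos [ 553.2 -218.8  231. ] shift [ 8.36  5.11 11.09] turn [ 0.01  0.03 -0.05]
```

>>> drive_tool([
  [[2.1, 1.28, 2.5], [0, 0, 0]],
  [[2.1, 1.28, 2.5], [0, 0, 0]],
  [[2.1, 1.28, 2.5], [0, 0, 0]],
  [[2.1, 1.28, 2.5], [0, 0, 0]],
  [[0, 0, 3], [0, 0, 0]],
  [[0, 0, 3], [0, 0, 0]],
  [[0, 0, 2], [0, 0, 0]],
  [[0, 0, 0], [0, 0, 0]],
])

```text
clock: 3.3
position: [581.7, -310.6, 47.8]
ee_rot: [0.939, -0.345, -0.004, 0.0]
contact_force: [0.5, 0.0, -0.0]
gripper_width: 85.4
grasp_force: 0.0
```

```bash
python3 go.py 583.4 -312 6 -0.707
```

```text
t 3.3 pos [ 581.7 -310.6   47.8] shift [ 0.25 -0.01  4.18] turn [0.15 0.38 0.15]
```

>>> drive_tool([
  [[0, 0, 1.2], [0, 0, 0]],
  [[0, 0, 1.2], [0, 0, 0]],
  [[0, 0, 1.0], [0, 0, 0]],
  [[0, 0, 0.6], [0, 0, 0]],
  [[0, 0, 0], [0, 0, 0]],
  [[0, 0, 0], [0, 0, 0]],
])

```text
clock: 3.9
position: [584.1, -311.8, 11.5]
ee_rot: [0.938, -0.346, 0.0, 0.0]
contact_force: [-0.3, -0.0, -0.2]
gripper_width: 84.9
grasp_force: 0.0
```

```bash
python3 go.py 583.4 -312 6 -0.707
```

```text
t 3.9 pos [ 584.1 -311.8   11.5] shift [-0.05  0.06  0.55] turn [ 0.   -0.02  0.01]
```

>>> drive_tool([
  [[0, 0, 0.5], [0, 0, 0]],
  [[0, 0, 0], [0, 0, 0]],
  [[0, 0, 0], [0, 0, 0]],
])

```text
clock: 4.2
position: [583.9, -311.7, 6.4]
ee_rot: [0.938, -0.346, 0.0, 0.0]
contact_force: [0.7, 0.6, 0.0]
gripper_width: 85.3
grasp_force: 0.0
```

>>> drive_tool([
  [[0, 0, 0], [0, 0, 0]],
  [[0, 0, 0], [0, 0, 0]],
  [[0, 0, 0], [0, 0, 0]],
  [[0, 0, 0], [0, 0, 0]],
  [[0, 0, 0], [0, 0, 0]],
  [[0, 0, 0], [0, 0, 0]],
  [[0, 0, 0], [0, 0, 0]],
  [[0, 0, 0], [0, 0, 0]],
], claw=1.5)

```text
clock: 5.0
position: [584.0, -312.0, 6.8]
ee_rot: [0.938, -0.346, 0.0, 0.0]
contact_force: [-0.3, -1.1, 3.5]
gripper_width: 21.0
grasp_force: 60.4
```

>>> drive_tool([
  [[0, 0, -1.5], [0, 0, 0]],
  [[0, 0, -2.5], [0, 0, 0]],
  [[0, 0, -2.5], [0, 0, 8.3]],
  [[0, 0, -2.5], [0, 0, 8.3]],
  [[0, 0, -2.5], [0, 0, 8.3]],
  [[0, 0, -1.5], [0, 0, 8.3]],
  [[0, 0, 0], [0, 0, 8.3]],
  [[0, 0, 0], [0, 0, 8.3]],
  [[0, 0, 0], [0, 0, 0]],
  [[0, 0, 0], [0, 0, 0]],
])

```text
clock: 6.0
position: [583.4, -311.2, 135.7]
ee_rot: [-0.706, 0.708, 0.001, -0.0]
contact_force: [0.1, -0.4, -4.6]
gripper_width: 20.9
grasp_force: 59.5
```

```bash
python3 go.py 570.5 35 130 -1.579
```

```text
t 6.0 pos [ 583.4 -311.2  135.7] shift [-34.62   1.38   0.61] turn [0.08 0.06 0.32]
```

>>> drive_tool([
  [[-2.6, 0.1, 0], [0, 0, 0.3]],
  [[-4, 0.16, 0], [0, 0, 0]],
  [[-4, 0.16, 0], [0, 0, 0]],
  [[-4, 0.16, 0], [0, 0, 0]],
  [[-4, 0.16, 0], [0, 0, 0]],
  [[-4, 0.16, 0], [0, 0, 0]],
  [[-4, 0.16, 0], [0, 0, 0]],
  [[-4, 0.16, 0], [0, 0, 0]],
  [[-2.5, 0.1, 1.0], [0, 0, 0]],
  [[-1.5, 0.06, 0.5], [0, 0, 0]],
  [[0, 0, 0], [0, 0, 0]],
  [[0, 0, 0], [0, 0, 0]],
])

```text
clock: 7.2
position: [573.5, 34.1, 121.1]
ee_rot: [-0.704, 0.71, 0.0, -0.0]
contact_force: [-0.9, 0.1, -3.6]
gripper_width: 20.9
grasp_force: 59.5
```

```bash
python3 go.py 570.5 40 87 -1.579
python3 - <<'E'
from fit import *
from bench import get_image,arm
s=get_image("side");t=get_image("top")
b=crop(s["img"],200,140,90,75,6);a=crop(t["img"],190,140,85,75,6)
cv2.imwrite("pics/d.png",np.hstack([cv2.resize(b,(420,350)),cv2.resize(a,(380,335))[:335] if 0 else cv2.resize(a,(380,350))]))
E
```

```text
t 7.2 pos [573.5  34.1 121.1] shift [-0.59  0.3   3.41] turn [ 0.05 -0.03 -0.07]
```

View pics/d.png

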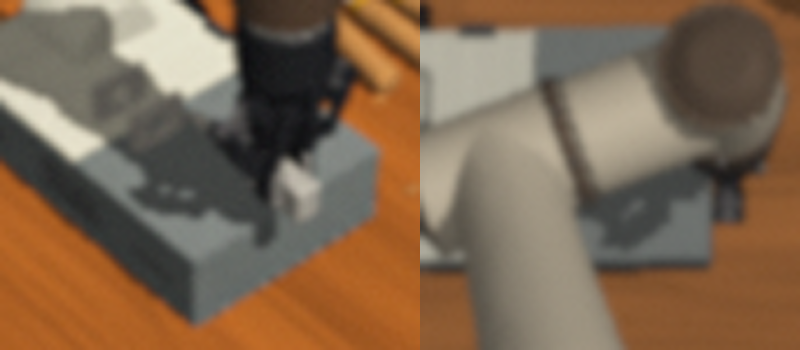

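The top view is blocked by the arm. The side view shows the bar held above the deck's front edge, grip end at (297,190) in the picture, and the near eye plate at about (150,120). Next: down to deck level, then feel the way in.

>>> drive_tool([
  [[0, 0.1, 1.0], [0, 0, 0]],
  [[0, 0.1, 1.0], [0, 0, 0]],
  [[0, 0.1, 0.8], [0, 0, 0]],
  [[0, 0, 0.3], [0, 0, 0]],
  [[0, 0, 0], [0, 0, 0]],
  [[0, 0, 0], [0, 0, 0]],
  [[0, 0, 0], [0, 0, 0]],
])

```text
clock: 8.0
position: [571.1, 34.6, 90.7]
ee_rot: [-0.703, 0.711, -0.0, 0.0]
contact_force: [-0.2, 1.6, -3.3]
gripper_width: 20.9
grasp_force: 59.5
```

```bash
python3 go.py 570.4 60 87.6 -1.579
```

```text
t 8.0 pos [571.1  34.6  90.7] shift [-2.54  0.09  0.31] turn [-0.06  0.01 -0.13]
```

>>> drive_tool([
  [[0, 0.07, 0.2], [0, 0, -0.1]],
  [[-1, 0, 0], [0, 0, 0]],
  [[-1, 0, 0], [0, 0, 0]],
  [[-0.5, 0, 0], [0, 0, 0]],
  [[0, 0, 0], [0, 0, 0]],
  [[0, 0, 0], [0, 0, 0]],
])

```text
clock: 8.6
position: [570.1, 59.8, 88.3]
ee_rot: [-0.704, 0.71, 0.0, -0.0]
contact_force: [0.2, -0.0, -3.8]
gripper_width: 20.9
grasp_force: 59.5
```

```bash
python3 go.py 570.4 75 87.6 -1.579
python3 - <<'E'
from fit import *
from bench import get_image,arm
s=get_image("side")
cv2.imwrite("pics/e.png",crop(s["img"],210,145,70,55,10))
E
```

```text
t 8.6 pos [570.1  59.8  88.3] shift [-1.52 -0.02  0.07] turn [ 0.01 -0.   -0.  ]
```

View pics/e.png

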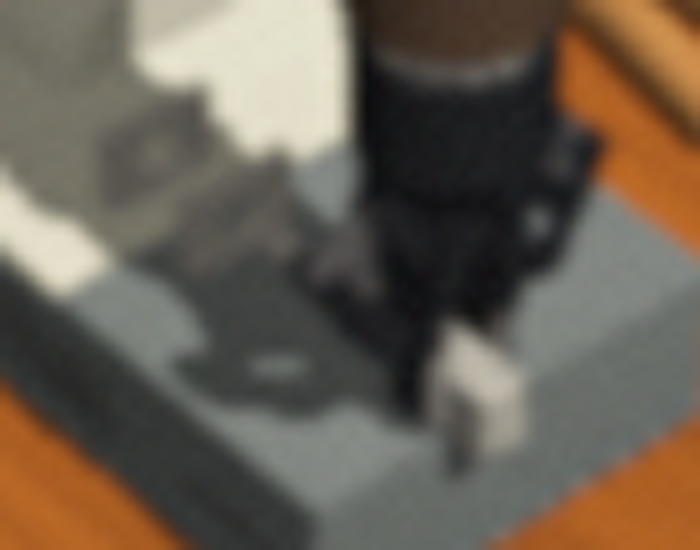

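The grip's rear is at (475,390), and the rod heads for the near plate at (235,220), whose hole is in shadow. The pose matches the model, so I'll advance gently and watch the force.

>>> drive_tool([
  [[-0.5, 0, 0], [0, 0, 0]],
  [[-0.5, 0, 0], [0, 0, 0]],
  [[-0.4, 0, 0], [0, 0, 0]],
  [[-0.3, 0, 0], [0, 0, 0]],
  [[0, 0, 0], [0, 0, 0]],
  [[0, 0, 0], [0, 0, 0]],
])

```text
clock: 9.25
position: [570.3, 76.5, 88.3]
ee_rot: [-0.704, 0.71, 0.0, -0.0]
contact_force: [0.1, 0.6, -3.9]
gripper_width: 20.8
grasp_force: 59.5
```

>>> drive_tool([
  [[-0.5, 0, 0], [0, 0, 0]],
  [[-0.5, 0, 0], [0, 0, 0]],
  [[-0.5, 0, 0], [0, 0, 0]],
  [[-0.5, 0, 0], [0, 0, 0]],
  [[0, 0, 0], [0, 0, 0]],
  [[0, 0, 0], [0, 0, 0]],
])

```text
clock: 9.85
position: [570.5, 96.7, 88.3]
ee_rot: [-0.704, 0.71, 0.0, -0.0]
contact_force: [-0.3, -0.7, -4.1]
gripper_width: 20.8
grasp_force: 59.5
```

>>> drive_tool([
  [[-0.5, 0, 0], [0, 0, 0]],
  [[-0.5, 0, 0], [0, 0, 0]],
  [[-0.5, 0, 0], [0, 0, 0]],
  [[-0.5, 0, 0], [0, 0, 0]],
  [[-0.5, 0, 0], [0, 0, 0]],
  [[-0.4, 0, 0], [0, 0, 0]],
  [[0, 0, 0], [0, 0, 0]],
  [[0, 0, 0], [0, 0, 0]],
])

```text
clock: 10.65
position: [570.7, 125.5, 88.3]
ee_rot: [-0.704, 0.71, 0.0, -0.0]
contact_force: [-1.9, -0.1, -3.1]
gripper_width: 21.2
grasp_force: 59.5
```

>>> drive_tool([
  [[0, 0.07, 0], [0, 0, 0]],
  [[-0.5, 0, 0], [0, 0, 0]],
  [[-0.5, 0, 0], [0, 0, 0]],
  [[-0.5, 0, 0], [0, 0, 0]],
  [[-0.3, 0, 0], [0, 0, 0]],
  [[0, 0, 0], [0, 0, 0]],
  [[0, 0, 0], [0, 0, 0]],
])

```text
clock: 11.35
position: [570.1, 143.6, 88.3]
ee_rot: [-0.704, 0.71, 0.0, -0.0]
contact_force: [0.3, -0.2, -4.8]
gripper_width: 21.1
grasp_force: 59.5
```

Fully through both plates; now creeping until the shoulder touches.

>>> drive_tool([
  [[-0.1, 0, 0], [0, 0, 0]],
  [[-0.1, 0, 0], [0, 0, 0]],
  [[-0.1, 0, 0], [0, 0, 0]],
  [[0, 0, 0], [0, 0, 0]],
])

```text
clock: 11.75
position: [570.3, 146.5, 88.3]
ee_rot: [-0.704, 0.71, -0.0, 0.0]
contact_force: [-0.8, 0.1, -3.2]
gripper_width: 21.2
grasp_force: 59.5
```

>>> drive_tool([
  [[-0.1, 0, 0], [0, 0, 0]],
  [[-0.1, 0, 0], [0, 0, 0]],
  [[0, 0, 0], [0, 0, 0]],
])

```text
clock: 12.05
position: [570.3, 148.6, 88.3]
ee_rot: [-0.704, 0.71, -0.0, 0.0]
contact_force: [-0.2, 0.2, -3.5]
gripper_width: 20.8
grasp_force: 59.5
```

>>> drive_tool([
  [[-0.1, 0, 0], [0, 0, 0]],
  [[0, 0, 0], [0, 0, 0]],
])

```text
clock: 12.25
position: [570.2, 148.8, 88.3]
ee_rot: [-0.704, 0.71, -0.0, -0.001]
contact_force: [0.5, -2.6, -3.3]
gripper_width: 20.8
grasp_force: 59.4
```

>>> drive_tool([
  [[-0.1, 0, 0], [0, 0, 0]],
  [[0, 0, 0], [0, 0, 0]],
])

```text
clock: 12.45
position: [570.2, 148.8, 88.3]
ee_rot: [-0.704, 0.71, -0.0, -0.001]
contact_force: [1.0, -6.7, -3.2]
gripper_width: 21.1
grasp_force: 59.5
```

>>> drive_tool([
  [[-0.1, 0, 0], [0, 0, 0]],
  [[0, 0, 0], [0, 0, 0]],
])

```text
clock: 12.65
position: [570.1, 148.9, 88.4]
ee_rot: [-0.704, 0.711, -0.001, -0.002]
contact_force: [1.2, -9.6, -3.2]
gripper_width: 21.1
grasp_force: 59.5
```

Shoulder contact came at y = 148.8, against a predicted 149. Next I ease the push and lower onto the deck.

>>> drive_tool([
  [[0.2, 0, 0.05], [0, 0, 0]],
  [[0, 0, 0.05], [0, 0, 0]],
  [[0, 0, 0.05], [0, 0, 0]],
  [[0, 0, 0], [0, 0, 0]],
])

```text
clock: 13.05
position: [570.3, 148.8, 87.2]
ee_rot: [-0.704, 0.71, -0.0, -0.0]
contact_force: [-0.0, -4.4, -0.2]
gripper_width: 21.0
grasp_force: 59.9
```

>>> drive_tool([
  [[0, 0, 0.05], [0, 0, 0]],
  [[0, 0, 0], [0, 0, 0]],
])

```text
clock: 13.25
position: [570.3, 148.9, 86.8]
ee_rot: [-0.704, 0.71, -0.0, -0.0]
contact_force: [0.5, -5.7, -0.7]
gripper_width: 21.1
grasp_force: 60.1
```

>>> drive_tool([
  [[0, 0, 0], [0, 0, 0]],
  [[0, 0, 0], [0, 0, 0]],
  [[0, 0, 0], [0, 0, 0]],
  [[0, 0, 0], [0, 0, 0]],
  [[0, 0, 0], [0, 0, 0]],
  [[0, 0, 0], [0, 0, 0]],
], claw=6)

```text
clock: 13.85
position: [570.3, 149.6, 86.4]
ee_rot: [-0.704, 0.71, -0.0, 0.0]
contact_force: [0.2, -0.1, -0.7]
gripper_width: 59.7
grasp_force: 0.0
```

>>> drive_tool([
  [[0, 0, -1], [0, 0, 0]],
  [[0, 0, -2.5], [0, 0, 0]],
  [[0, 0, -3], [0, 0, 0]],
  [[0, 0, -3], [0, 0, 0]],
  [[4, 0, 0], [0, 0, 0]],
  [[4, 0, 0], [0, 0, 0]],
  [[4, 0, 0], [0, 0, 0]],
  [[4, 0, 0], [0, 0, 0]],
  [[4, 0, 0], [0, 0, 0]],
  [[4, 0, 0], [0, 0, 0]],
  [[0, 0, 0], [0, 0, 0]],
])

```text
clock: 14.95
position: [567.8, -94.5, 182.1]
ee_rot: [-0.702, 0.712, -0.0, 0.0]
contact_force: [0.3, 0.7, 0.0]
gripper_width: 59.7
grasp_force: 0.0
```

```bash
python3 go.py 444 -160 130 -1.579
python3 - <<'E'
from fit import *
from bench import get_image,arm
s=get_image("side");t=get_image("top")
cv2.imwrite("pics/f.png",np.hstack([crop(s["img"],205,140,65,55,6),crop(t["img"],190,150,65,55,6)]))
E
```

```text
t 14.95 pos [567.8 -94.5 182.1] shift [ 6.73 12.28  5.21] turn [-0.03 -0.03 -0.34]
```

View pics/f.png

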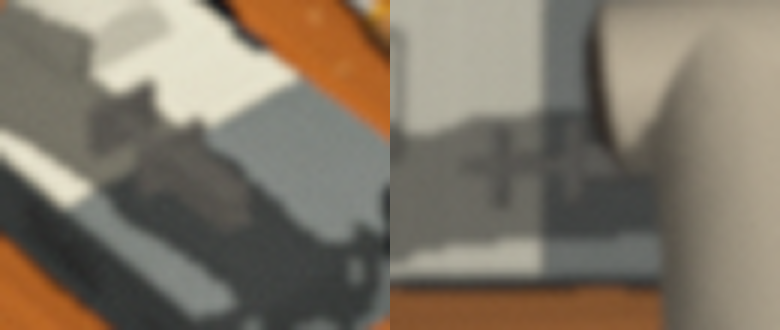

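The rod runs through both plates: in the top half it sticks out left of the far plate at (470,162), with the grip hard against the near plate at (590,165). I'll take a clear look once the arm has moved. Next, close the fingers and move over the button.

>>> drive_tool([
  [[1.12, 2.05, 0.9], [0, 0, 0]],
  [[1.12, 2.05, 0.9], [0, 0, 0]],
  [[1.12, 2.05, 0.9], [0, 0, 0]],
  [[1.12, 2.05, 0.9], [0, 0, 0]],
  [[1.12, 2.05, 0.9], [0, 0, 0]],
  [[1.12, 2.05, 0.9], [0, 0, 0]],
  [[0, 0, 0], [0, 0, 0]],
  [[0, 0, 0], [0, 0, 0]],
  [[0, 0, 0], [0, 0, 0]],
], claw=0)

```text
clock: 15.95
position: [446.0, -156.0, 128.1]
ee_rot: [-0.705, 0.71, -0.001, 0.001]
contact_force: [0.8, -0.5, -0.0]
gripper_width: 0.1
grasp_force: 0.0
```

```bash
python3 go.py 444 -160 85 -1.579
python3 - <<'E'
from fit import *
from bench import get_image,arm
s=get_image("side");t=get_image("top")
cv2.imwrite("pics/g.png",np.vstack([np.hstack([crop(s["img"],205,140,65,50,6),crop(t["img"],190,150,65,50,6)]),np.hstack([crop(s["img"],235,205,65,50,6),crop(t["img"],275,180,65,50,6)])]))
E
```

```text
t 15.95 pos [ 446.  -156.   128.1] shift [0.4  0.21 4.31] turn [-0.12 -0.01  0.05]
```

View pics/g.png

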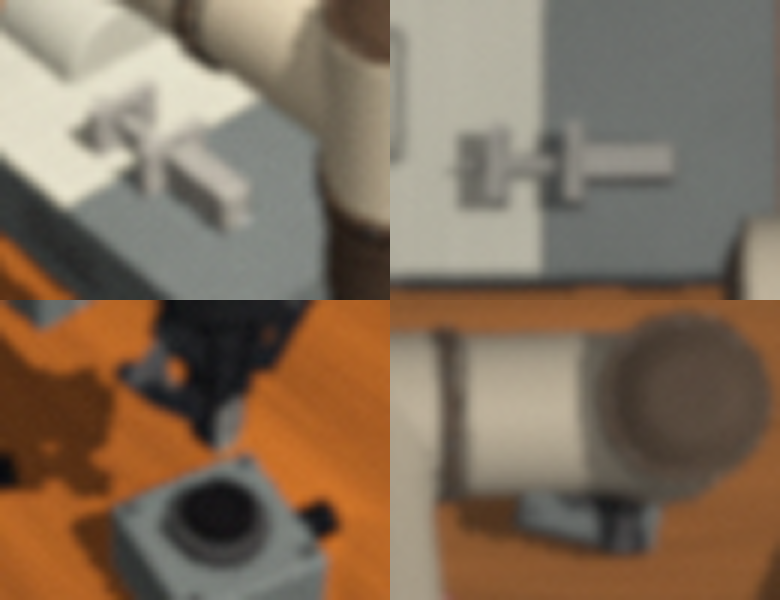

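The bar is seated: grip flush on the near plate (top right of picture), rod through both plates. The grey box's button is at (218,508) and the fingertip at (225,440). I'll use the fingertip to correct the local camera bias.

```bash
python3 - <<'E'
from fit import *
from bench import get_image,arm
s=get_image("side")
q=proj(s,[arm.read_state()["position"]])[0];print(q)
tip=pts(235,205,6,[(225,442)])[0];b=pts(235,205,6,[(218,508)])[0];print(tip,b,ray(s,b,79),ray(s,b-tip+q,79))
E
python3 go.py 444 -160 85 -1.579
```

```text
[270.36674965 227.82923904]
[272.08333333 278.25      ] [270.91666667 289.25      ] [ 314.32967774 -301.01921891   79.        ] [ 439.921966   -158.76652618   79.        ]
t 16.1 pos [ 445.6 -156.2  127.7] shift [0.38 0.16 4.27] turn [-0.06 -0.    0.02]
```

>>> drive_tool([
  [[0.3, 0.35, 1], [0, 0, 0]],
  [[0, 0, 1.5], [0, 0, 0]],
  [[0, 0, 1.3], [0, 0, 0]],
  [[0, 0, 0.5], [0, 0, 0]],
  [[0, 0, 0], [0, 0, 0]],
  [[0, 0, 0], [0, 0, 0]],
])

```text
clock: 16.7
position: [441.3, -159.7, 84.4]
ee_rot: [-0.704, 0.71, -0.0, 0.0]
contact_force: [-0.6, -0.9, -0.0]
gripper_width: -0.0
grasp_force: 0.0
```

>>> drive_tool([
  [[0, 0, 0.3], [0, 0, 0]],
  [[0, 0, 0.3], [0, 0, 0]],
  [[0, 0, 0.3], [0, 0, 0]],
  [[0, 0, 0], [0, 0, 0]],
])

```text
clock: 17.1
position: [441.5, -159.6, 75.5]
ee_rot: [-0.704, 0.71, -0.0, 0.0]
contact_force: [-0.1, 0.4, 3.3]
gripper_width: -0.2
grasp_force: 1.4
```

>>> drive_tool([
  [[0, 0, 0.2], [0, 0, 0]],
  [[0, 0, 0.2], [0, 0, 0]],
  [[0, 0, 0.1], [0, 0, 0]],
  [[0, 0, 0], [0, 0, 0]],
])

```text
clock: 17.5
position: [441.5, -159.6, 71.0]
ee_rot: [-0.704, 0.71, -0.0, 0.0]
contact_force: [-0.8, 1.2, 7.8]
gripper_width: 0.0
grasp_force: 4.1
```

>>> drive_tool([
  [[0, 0, 0.1], [0, 0, 0]],
  [[0, 0, 0], [0, 0, 0]],
])

```text
clock: 17.7
position: [441.5, -159.7, 70.9]
ee_rot: [-0.704, 0.71, -0.001, 0.0]
contact_force: [-4.1, 2.4, 14.8]
gripper_width: -0.1
grasp_force: 7.5
```

Hard stop at 71 mm (79 − 8), so the button is fully down. Now release and retract.

>>> drive_tool([
  [[0, 0, -0.5], [0, 0, 0]],
  [[0, 0, -1], [0, 0, 0]],
  [[0, 0, -3], [0, 0, 0]],
  [[0, 0, -4], [0, 0, 0]],
  [[0, 0, -4], [0, 0, 0]],
  [[0, 0, 0], [0, 0, 0]],
  [[0, 0, 0], [0, 0, 0]],
  [[0, 0, 0], [0, 0, 0]],
])

```text
clock: 18.5
position: [439.7, -159.4, 193.0]
ee_rot: [-0.704, 0.71, 0.001, -0.001]
contact_force: [-0.3, -0.2, -0.4]
gripper_width: -0.3
grasp_force: 0.0
```

Run:
```python
from fit import *
from bench import get_image,arm
s=get_image("side")
cv2.imwrite("pics/h.png",crop(s["img"],110,100,260,200,3))
```

```text
(no output)
```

View pics/h.png

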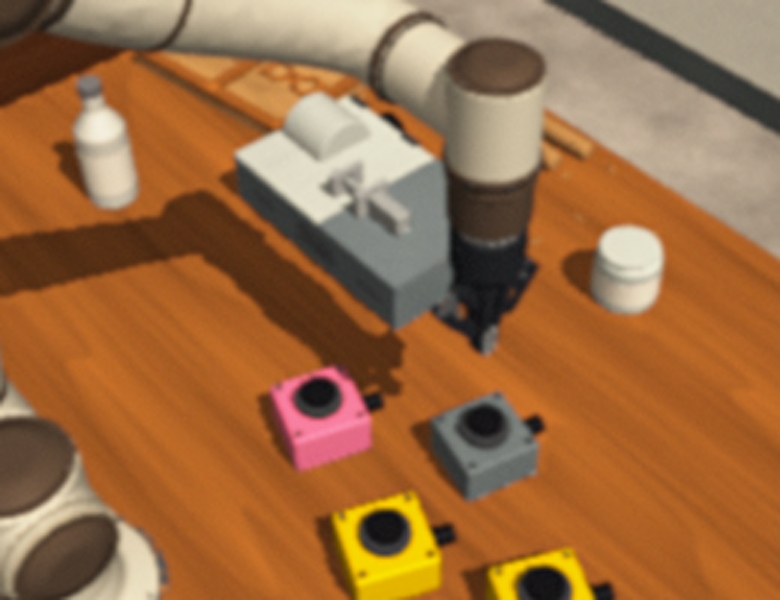

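The bar is seated at (370,200), the button at (487,420) is back up, the glue and tin are where they were, and the arm is clear.

```bash
python3 -c "
from bench import arm
print(arm.job_done())"
```

```text
the job is handed in; nothing more can be done
None
```

The job is handed in: the bar sits through both eye plates with its grip against the first one, and then the grey switch box's button was pressed fully down and sprang back up, at about 18.5 s of the 54 s allowed.

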